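# Hang a prescription carrier on the dispensary order rail

### The job

Take the jar carrier that has a hook by its handle, lift the hook over the lip of the order rail in its right half (seen from the robot) and lower it behind the lip onto the running bed; keep hold of it and slide it gently left along the channel until it meets the sprung stop, then lower it into the pocket there until it is fully home, and only then let go. Do not let it drop, do not force it against the rail (stay under about 25 N), and leave everything else on the counter where it is.

Things in the scene. Friction and masses are not known exactly. Their poses are not given: they have to be found in the camera images.
- carrier: loose aluminium jar carrier, 0.35 to 0.6 kg, upright on the counter: 74 x 70 mm tray with a 58 mm glass jar of brown pills, a back plate on its +x side (60 mm wide, x 35 to 39 mm, z 0 to 126 mm), an arm over the jar (40 mm wide, z 120 to 126 mm) with the handle, and a hook pointing +x. Origin: centre of its underside; z up, +x the way the hook points, y along the rail when hung
- handle (a point): on the carrier's handle, an upright grey plastic block 24 x 24 mm, carrier z 126 to 172 mm, centred at carrier x 6 mm, y 0. This point is at carrier (6, 0, 154) mm, a good height for the TCP; grip across y from above. Axes as the carrier's
- hook_tip (a point): centre of the lower end of the hook's leg, at carrier (57.5, 0, 88) mm; axes as the carrier's. The hook: a bridge 24 mm wide (carrier z 120 to 126 mm) runs from the back plate to x 60 mm and ends in a leg pointing down, 5 mm thick (x 55 to 60 mm), 24 mm wide in y. The mouth between back plate and leg is 16 mm wide and 32 mm deep
- rail: order rail, 360 mm long along its y, fixed on the counter. Origin at counter height (z 0) below the middle of its lip; +x away from the robot, +y left. Front skirt face at x -7 mm (z 20 to 120), anti-jump lip x -2 to 2 (top at z 151), open channel x 2 to 22, rear wall x 22 to 26 (top z 165), black end caps beyond y -162 and 162 mm.
- lip_top (a point): middle of the lip's top edge, at rail (0, 0, 151) mm. Axes as the rail's. Fully home, the carrier leans by up to 0.08 rad, its leg against the lip and its back plate against the skirt, underside about 37 mm over the counter
- run_on (a point): a spot on the running bed where the hook's tip can be set down, at rail (8, -75, 139) mm, axes as the rail's. The bed is 12 mm below the lip's top and runs from the right end cap to the pocket; a leg centred at rail y -130 to -60 mm is always over plain bed. With the leg's centre at rail x 4.5 to 11.5 mm the hook is free of lip and skirt; x 8 is the middle of that play
- channel (a point): middle of the channel at pocket-floor height, rail (12, 0, 125) mm, axes as the rail's. The pocket in the bed is 34 mm long in y, its floor 14 mm below the bed (rail z 125). Pocket and stop shift together along the rail from run to run: the pocket's middle is anywhere at rail y 0 to 60 mm, NOT reported, to be felt (or seen)
- stop_height (a point): point at rail (12, 160, 151) mm, axes as the rail's: the height of the stop, NOT its place. The stop is a black plate across the channel (rail z 141 to 161 mm) in front of a steel block, 13 mm left of the pocket's middle; it yields leftwards 2.5 N per mm, at most 8 mm. A leg just touching it has 6 mm to the pocket's right end and 4 mm to its left end: stop at a few newtons, then go straight down
- caddy: the look-alike of the carrier without a hook: same tray, jar, back plate and handle, nothing beyond the back plate. Leave it. Origin: centre of its underside
- jar_low: loose glass jar with wooden lid, 68 mm across, 85 mm high, bystander. Origin: centre of its underside
- jar_wide: loose glass jar with wooden lid, 84 mm across, 75 mm high, bystander. Origin: centre of its underside
- jar_slim: loose glass jar with wooden lid, 52 mm across, 110 mm high, bystander. Origin: centre of its underside
- mortar: loose white ceramic bowl, 90 mm across, 60 mm high, bystander. Origin: centre of its underside
- tray: loose open steel tray 120 x 90 x 30 mm, bystander. Origin: centre of its underside
There are look-alikes about, which are no part of the job. What is shaped like the carrier but purple is not meant.

How it is judged:
On the way, in this order (a step that is already met when the one before it is completed fails the run):
1. the hook is raised: its tip is above the top of the rail's lip (z of hook_tip in the frame of rail above 0.153 m), for 0.1 s.
2. the hook is behind the lip over the running bed: tip in the channel, 6 mm or more below the lip's top, in the right half of the rail (z of hook_tip in the frame of rail between 0.135 and 0.145 m and x of hook_tip in the frame of rail between 0.002 and 0.022 m and y of hook_tip in the frame of rail between -0.15 and -0.012 m), for 0.1 s.
At the end, for the whole second after the job is handed in: The carrier hangs released and at rest on the rail with its hook tip behind the lip on the pocket's floor (tip at rail z 120 to 130 mm, rail x 2 to 22 mm, rail y -12 to 75 mm), upright within 0.14 rad and square to the rail within 0.12 rad (z of hook_tip in the frame of rail between 0.12 and 0.13 m and x of hook_tip in the frame of rail between 0.002 and 0.022 m and y of hook_tip in the frame of rail between -0.012 and 0.075 m and angle between carrier's own z axis and vertical below 0.14 rad and angle between the y axis of carrier and the y axis of rail, either way round below 0.12 rad and linear speed of carrier below 0.02 m/s and contact force between the fingers and carrier below 0.1 N); the robot touches nothing.
It fails at once if the carrier is forced against the rail or its stop with more than 25 N while the fingers hold or push it (5 N or more) (contact force between carrier and rail above 25 N and contact force between the fingers and carrier above 5 N).
It fails at once if the carrier drops: it moves faster than 0.25 m/s without being held while its hook is more than 6 mm above the pocket floor (contact force between the fingers and carrier below 0.1 N and linear speed of carrier above 0.25 m/s and z of hook_tip in the frame of rail above 0.131 m).
It fails at once if the caddy, a jar, the bowl or the tray is moved by more than 30 mm (distance of any of caddy, jar_low, jar_wide, jar_slim, mortar, tray from where it was at the start of the episode above 0.03 m).
It also fails if it takes over 61 s, if anything falls off the work surface, if the arm or the gripper's body presses on something with over 40 N, if the wrist force passes 120 N, or if a joint passes its speed limit or range.

### The arm

A 6-joint arm with a two-finger parallel gripper is mounted at the origin on the work surface. World frame = base frame: x ahead of the robot, y to its left, z up, the work surface at z = 0. Lengths are in m, angles in rad, forces in N, time in s.
With the tool pointing down it reaches from about 0.3 to 0.775 m from the base axis. Payload 14.6 kg.
Tool frame: the origin (TCP) lies between the finger pads, 19 mm behind the fingertips; this is the grasp point; z points along the fingers, y is the line along which they close (so a half turn about z gives the same grasp; the last joint's range is limited). The gripper opens to 94 mm and grips with 3 to 60 N. Pads are 16 mm wide; open, the fingers measure 119 mm over their backs; the gripper's body (75 mm by 177 mm) begins 78 mm behind the grasp point.
Start: joints at [-1.262, 0.3, 1.521, -0, 1.321, -0.067], TCP at [0.202, -0.512, 0.224] pointing down, gripper open.
Joint ranges: [-3.03, 3.03], [-0.79, 2.21], [0.23, 2.52], [-1.04, 4.18], [0, 3.07], [-2.55, 2.55]. Speed limits (rad/s): [2.22, 2.22, 2.57, 3.14, 3.14, 3.14].

### API

Orientations are given as [roll, pitch, yaw] about the fixed x, y, z axes, in that order (R = Rz(yaw) Ry(pitch) Rx(roll)).
In Python, from station import ctrl, cams gives the robot as it stands. The module is installed in compiled form; this text tells all that it offers.
- The arm moves only by the tool arm_command, never from a script. Its argument "plan" is a list that holds one entry, the list of rows, each a list of 7 numbers: the shift along the tool's x, y, z in a scale on which 1.0 is 400 mm, then the turn, a rotation vector about the tool's x, y, z in fractions of the full range, 1 being 60 degrees, then the closure, from -1 (fully open) to 1 (shut). A call has 1 to 12 rows; each row is the pose to reach, as a shift and turn from the pose commanded when the call began, along the tool's axes at that moment; what a row does not reach only later rows make up. A row lasts 1/10 s, in which the tool goes at most 50 mm and 8.59 degrees, less where a joint would pass 70% of its speed; a pose out of reach is approached as far as the arm can. A shift or turn number past 1, either way, is cut back to 1. A call with a gripper value outside its range is refused whole. The fingers move at their own pace and stop on an object; "squeeze" is the grip in N (left out, the last holds). Time passes only in rows, so rows that repeat a pose let the fingers close. It gives the time, the measured TCP pose, the force, the opening and the grip force at its end, in the units of the state.
- ctrl.get_obs(): the state, without advancing time (a new reading comes with each control period).
- cams.camera(name): name is "side" or "top"; returns (picture, depth): 420x560x3 uint8, blue, green, red; 420x560 float32, m along the optical axis (not along the pixel's ray), 0 where there is no reading.
- cams.camera_info(name): a dict with "fx", "fy", "cx", "cy" (pixels), "world_to_cam" (4x4, takes a point from world to camera coordinates). Camera axes: x right, y down, z forward; pixel columns grow to the right and rows downward; lengths in m; the calibration is good to about 2 mm. A picture is of the moment at which its call begins. camera_info takes no time and is no camera call.
- ctrl.hand_in(): hands the job in; it is judged then, once.
The state is a dict: "time_s": time; "qpos": joint angles; "joint_vel": joint speeds; "tau": joint torques, N m; "ee_pos": TCP position; "eef_rot": TCP orientation; "force": force on the tool from outside, world axes, zero at the start; "moment": the same for the moment, N m; "grip_width": finger opening in m; "grip_force": force on a finger pad.
Only numpy, scipy, OpenCV 4.12 (cv2) and the standard library are available. Lean on these libraries where they do the work, as an engineer would, in place of code of your own. Each camera call takes 0.05 s, during which the arm holds its last target. There are 200 camera calls.

## Working session

There is one attempt and no reset: what is moved stays moved. The work goes in short steps, Python scripts to look and compute and a tool call to move; the robot and the scene stay as the last step left them, time stands still between calls to the robot, and variables do not carry over. Pictures are saved under pics/ and viewed, at most 10 in all, crops included, and the job is handed in when it is done.

Besides the shell and the picture viewer there is one more tool, called after "Request:" by a JSON object that holds its "name" and its "arguments". arm_command: Moves the arm, as the interface text tells. Its arguments: {"type":"object","properties":{"plan":{"type":"array"},"squeeze":{"type":"number"}},"required":["plan"]}

```bash
mkdir -p pics; cat > h.py <<'E'
import numpy as np, cv2
from station import ctrl, cams
def grab(n):
    p,d=cams.camera(n); np.savez(f'{n}.npz',p=p,d=d); return p,d
def pts(n,d):
    i=cams.camera_info(n); v,u=np.mgrid[0:d.shape[0],0:d.shape[1]]
    c=np.stack([(u-i['cx'])/i['fx']*d,(v-i['cy'])/i['fy']*d,d,np.ones_like(d)],-1)
    return (c@np.linalg.inv(i['world_to_cam']).T)[...,:3]
E
python3 - <<'E'
from h import *
o=ctrl.get_obs(); print({k:np.round(v,3) for k,v in o.items()})
for n in('top','side'):
    p,d=grab(n); cv2.imwrite(f'pics/{n}1.png',p); i=cams.camera_info(n); print(n,np.round(np.linalg.inv(i['world_to_cam']),3),i['fx'])
E
```

```text
{'time_s': np.float64(0.0), 'qpos': array([-1.262,  0.3  ,  1.522,  0.   ,  1.321, -0.067]), 'joint_vel': array([-0.001,  0.001, -0.   ,  0.001,  0.001,  0.001]), 'tau': array([-0.0000e+00, -5.3180e+01, -3.5274e+01,  7.1000e-02,  2.4000e-02,
       -0.0000e+00]), 'ee_pos': array([ 0.202, -0.511,  0.224]), 'eef_rot': array([-3.14 , -0.   ,  0.376]), 'force': array([0.034, 0.201, 1.249]), 'moment': array([0.041, 0.003, 0.018]), 'grip_force': np.float64(0.0), 'grip_width': np.float64(0.094)}
top [[-2.100e-02 -9.810e-01  1.910e-01  2.810e-01]
 [-1.000e+00  2.100e-02 -5.000e-03 -1.100e-02]
 [ 1.000e-03 -1.910e-01 -9.820e-01  1.191e+00]
 [ 0.000e+00  0.000e+00  0.000e+00  1.000e+00]] 398.7283137595028
side [[ 0.982 -0.123  0.146  0.232]
 [-0.19  -0.592  0.783 -1.193]
 [-0.01  -0.796 -0.605  1.034]
 [ 0.     0.     0.     1.   ]] 539.5274799417368
```

View pics/top1.png

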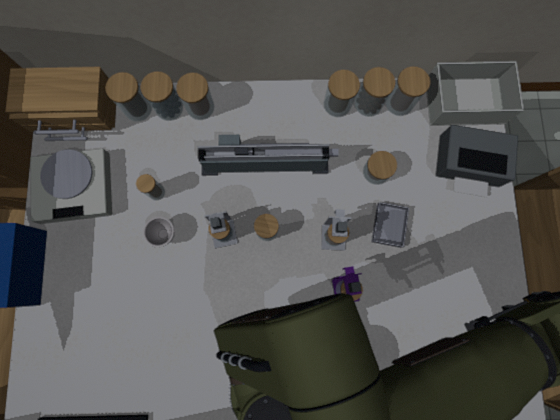

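View pics/side1.png

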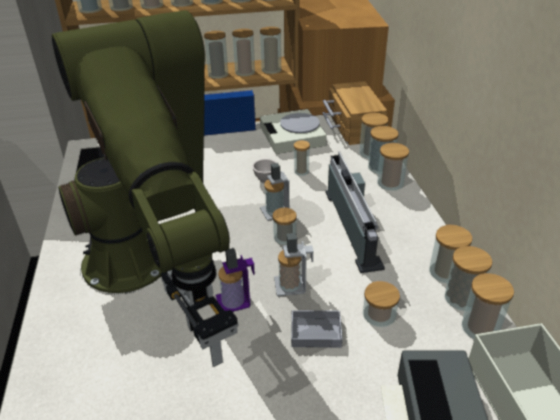

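Top view: the grey candidates are A at (220,228) and B at (338,230). A purple look-alike sits at (348,287), and the rail runs from (200,155) to (330,155). In the side view, B at (292,260) seems to show a hook while A at (276,190) shows none. I'll confirm with one crop and measure.

```bash
python3 - <<'E'
from h import *
t=np.load('top.npz');s=np.load('side.npz')
a=cv2.resize(t['p'][190:270,190:270],(390,390),interpolation=cv2.INTER_CUBIC)
b=cv2.resize(t['p'][190:270,300:380],(390,390),interpolation=cv2.INTER_CUBIC)
c=cv2.resize(s['p'][155:225,240:380],(390,195),interpolation=cv2.INTER_CUBIC)
e=cv2.resize(s['p'][225:295,240:380],(390,195),interpolation=cv2.INTER_CUBIC)
cv2.imwrite('pics/crop.png',np.vstack([np.hstack([a,b]),np.hstack([c,e])]))
for n,z,reg in(('top',t,(190,270,300,380)),('side',s,(225,295,260,330))):
    P=pts(n,z['d']); r0,r1,c0,c1=reg; Q=P[r0:r1,c0:c1].reshape(-1,3)
    for lo,hi in((.163,.18),(.118,.134)):
        m=(Q[:,2]>lo)&(Q[:,2]<hi); q=Q[m]; print(n,lo,m.sum())
        if m.sum()>4:
            print(np.round(q.mean(0),4),[np.round(v,4) for v in cv2.minAreaRect((q[:,:2]*1000).astype(np.float32))])
    # rail
    Q=P.reshape(-1,3); 
    m=(Q[:,0]>.4)&(Q[:,0]<.6)&(abs(Q[:,1])<.3)
    for lo,hi in((.158,.172),(.147,.155),(.136,.142),(.120,.130)):
        q=Q[m&(Q[:,2]>lo)&(Q[:,2]<hi)]; 
        if len(q)>5: print(n,'rail',lo,len(q),np.round(q.mean(0),4),[np.round(v,1) for v in cv2.minAreaRect((q[:,:2]*1000).astype(np.float32))])
E
```

```text
top 0.163 92
[ 0.4359 -0.1838  0.1697] [array([ 435.9303, -183.4703]), array([23.0892, 23.4002]), np.float64(87.2516)]
top 0.118 289
[ 0.4423 -0.1848  0.1244] [array([ 409.6328, -185.8869]), array([163.9649,  58.5315]), np.float64(0.3001)]
top rail 0.158 156 [ 0.4445 -0.0209  0.169 ] [array([446.1, -18.6]), array([353.4,  27.2]), np.float64(87.1)]
top rail 0.147 13 [0.4391 0.0222 0.1508] [array([439.8, -14.2]), array([337.5,  14.1]), np.float64(87.1)]
top rail 0.136 12 [0.4363 0.0077 0.1398] [array([436.9, -16. ]), array([341.1,   8.2]), np.float64(87.3)]
top rail 0.12 427 [ 0.4585 -0.0414  0.1246] [array([461.4, -16.6]), array([395.8,  75.2]), np.float64(87.4)]
side 0.163 89
[ 0.4367 -0.1896  0.1714] [array([ 437.0151, -187.1202]), array([27.6819, 22.4636]), np.float64(78.71)]
side 0.118 278
[ 0.4548 -0.1924  0.1271] [array([ 454.5579, -187.863 ]), array([60.625 , 74.2685]), np.float64(85.6555)]
side rail 0.158 102 [ 0.4448 -0.0444  0.1659] [array([447.4, -19.6]), array([363.1,  26. ]), np.float64(86.9)]
side rail 0.147 46 [ 0.4438 -0.0304  0.1509] [array([446.9, -27.3]), array([346.9,  26.4]), np.float64(87.0)]
side rail 0.136 31 [ 0.4437 -0.0445  0.139 ] [array([447. , -24.4]), array([352.1,  25.8]), np.float64(87.1)]
side rail 0.12 349 [ 0.4582 -0.0894  0.1266] [array([463.1, -17.2]), array([403.1,  74.7]), np.float64(87.2)]
```

View pics/crop.png

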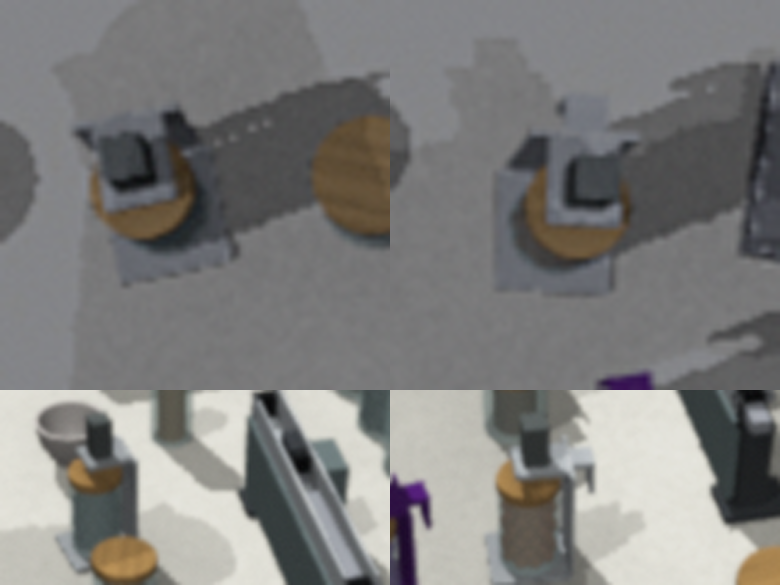

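B, at top (338,230) and side (292,260), has the bridge and downward leg, so it is the carrier. A has nothing beyond its back plate, so it is the caddy. My rail mask cut off at x 0.6, so I'll redo it there and also locate the dark stop block seen in the channel at top (255,152) and side (346,175).

```bash
python3 - <<'E'
from h import *
for n in('top','side'):
    z=np.load(n+'.npz'); P=pts(n,z['d']).reshape(-1,3); col=z['p'].reshape(-1,3).astype(int)
    def rect(q): 
        return [np.round(v,1).tolist() for v in cv2.minAreaRect((q[:,:2]*1000).astype(np.float32))]
    m=(P[:,0]>.37)&(P[:,0]<.52)&(P[:,1]<-.13)&(P[:,1]>-.24)
    for lo,hi in((.166,.18),(.115,.134)):
        q=P[m&(P[:,2]>lo)&(P[:,2]<hi)]; print(n,lo,len(q),np.round(q.mean(0),4),np.round(np.ptp(q,0),3))
        if lo<.12:
            for x0 in np.arange(.40,.52,.01):
                w=q[(q[:,0]>=x0)&(q[:,0]<x0+.01)]
                if len(w): print('  x%.2f'%x0,len(w),np.round([w[:,1].min(),w[:,1].max(),w[:,2].mean()],4))
    m=(P[:,0]>.53)&(P[:,0]<.75)&(abs(P[:,1])<.25)
    for lo,hi in((.16,.172),(.147,.154),(.136,.142),(.11,.131)):
        q=P[m&(P[:,2]>lo)&(P[:,2]<hi)]
        print(n,'rail',lo,len(q),rect(q))
    # x profile in slices of y
    for y0 in(-.12,-.06,.0,.05,.10):
        w=P[m&(abs(P[:,1]-y0)<.003)&(P[:,2]>.03)]; w=w[np.argsort(w[:,0])]
        print(y0,[(round(a*1000),round(b*1000)) for a,_,b in w if a<.68][::1][:26])
E
```

```text
top 0.166 83 [ 0.4365 -0.1842  0.1704] [0.022 0.024 0.009]
top 0.115 265 [ 0.4543 -0.1826  0.1243] [0.076 0.06  0.017]
  x0.41 27 [-0.2022 -0.1638  0.1241]
  x0.42 37 [-0.2024 -0.1642  0.125 ]
  x0.43 16 [-0.203  -0.1645  0.1256]
  x0.44 16 [-0.1734 -0.1648  0.1252]
  x0.45 30 [-0.2042 -0.1654  0.1244]
  x0.46 72 [-0.2163 -0.1563  0.1235]
  x0.47 36 [-0.1975 -0.1566  0.1239]
  x0.48 28 [-0.1975 -0.1754  0.1246]
  x0.49 3 [-0.1843 -0.1791  0.1221]
top rail 0.16 310 [[653.4, 18.2], [24.3, 354.9], 0.1]
top rail 0.147 390 [[649.3, 18.7], [359.2, 27.2], 89.7]
top rail 0.136 457 [[648.9, 5.4], [384.1, 27.2], 89.8]
top rail 0.11 777 [[671.4, 3.7], [385.5, 85.6], 88.9]
-0.12 [(630, 54), (630, 83), (630, 33), (631, 82), (631, 42), (631, 71), (631, 90), (631, 71), (631, 41), (631, 108), (631, 99), (631, 108), (632, 107), (632, 116), (632, 115), (632, 88), (632, 59), (632, 97), (632, 58), (632, 48), (634, 118), (634, 117), (636, 148), (636, 129), (636, 146), (636, 137)]
-0.06 [(630, 48), (631, 67), (631, 114), (631, 55), (631, 35), (631, 55), (631, 83), (632, 83), (632, 102), (632, 34), (632, 1
[... 2581 characters left out ...]
142), (638, 123), (638, 156), (638, 146), (638, 152), (639, 157), (639, 132), (639, 141)]
0.05 [(633, 78), (633, 91), (633, 34), (633, 87), (633, 125), (634, 83), (634, 79), (634, 66), (634, 72), (634, 58), (634, 116), (635, 37), (635, 90), (635, 102), (637, 121), (637, 123), (638, 146), (638, 152), (639, 154), (639, 141), (639, 132), (639, 137), (639, 127), (642, 151), (646, 163), (646, 159)]
0.1 [(632, 65), (632, 82), (633, 51), (633, 118), (633, 102), (633, 98), (633, 44), (634, 47), (634, 111), (634, 104), (634, 87), (634, 36), (634, 90), (634, 32), (634, 93), (634, 69), (634, 76), (635, 117), (636, 105), (636, 122), (637, 138), (637, 142), (638, 127), (638, 133), (638, 123), (640, 151)]
```

The carrier's handle is at about (0.4366, -0.1865) with yaw about -0.048. The rail origin is at about (0.639, 0.016) with yaw about 0. The handle height, the lip-to-skirt offset and the 360 mm rail length all match the sizes given. I'll move above the handle.

The rows are not in the units I measure in: shifts go in shares of 400 mm and turns go in shares of 60 degrees. I convert before sending: 338 mm / 400 = 0.845, 323 mm / 400 = 0.8075, 0.424 rad / 1.0472 = 0.4049.

Request:
{"name": "arm_command", "arguments": {"plan": [[[0.05,-0.0325,0,0,0,0.0191,-1],[0.135,-0.0875,0,0,0,0.0573,-1],[0.2375,-0.1525,0,0,0,0.105,-1],[0.35,-0.225,0,0,0,0.1623,-1],[0.4625,-0.295,0,0,0,0.2196,-1],[0.57,-0.365,0,0,0,0.2769,-1],[0.67,-0.4275,0,0,0,0.3247,-1],[0.75,-0.48,0,0,0,0.3629,-1],[0.8075,-0.5175,0,0,0,0.3915,-1],[0.845,-0.54,0,0,0,0.4049,-1],[0.845,-0.54,0,0,0,0.4049,-1],[0.845,-0.54,0,0,0,0.4049,-1]]], "squeeze": 35}}

```text
time_s: 1.3
ee_pos: [0.4367, -0.1868, 0.224]
eef_rot: [-3.141, 0.001, -0.047]
force: [0.6, -0.8, -0.5]
grip_width: 0.0942
grip_force: 0.0
```

To row units: 70 mm / 400 = 0.175, 60 mm / 400 = 0.15.

Request:
{"name": "arm_command", "arguments": {"plan": [[[0,0,0.03,0,0,0,-1],[0,0,0.07,0,0,0,-1],[0,0,0.1125,0,0,0,-1],[0,0,0.15,0,0,0,-1],[0,0,0.175,0,0,0,-1],[0,0,0.175,0,0,0,0.5],[0,0,0.175,0,0,0,0.7],[0,0,0.175,0,0,0,1],[0,0,0.175,0,0,0,1],[0,0,0.175,0,0,0,1],[0,0,0.175,0,0,0,1],[0,0,0.175,0,0,0,1]]]}}

```text
time_s: 2.5
ee_pos: [0.4371, -0.1866, 0.1544]
eef_rot: [3.142, -0.0, -0.048]
force: [0.2, -0.6, -0.3]
grip_width: 0.0418
grip_force: 0.0
```

```bash
python3 - <<'E'
from h import *
o=ctrl.get_obs(); print({k:np.round(o[k],4) for k in('ee_pos','eef_rot','force','grip_width','grip_force')})
p,d=grab('top'); p2,_=grab('side')
cv2.imwrite('pics/rail.png',np.vstack([cv2.resize(p[135:180,190:345],(790,229),interpolation=cv2.INTER_CUBIC),cv2.resize(p2[150:275,315:395],(230,360),interpolation=cv2.INTER_CUBIC).repeat(1,1)@np.eye(3) if 0 else cv2.copyMakeBorder(cv2.resize(p2[150:275,315:395],(230,360),interpolation=cv2.INTER_CUBIC),0,0,0,560,cv2.BORDER_CONSTANT)]))
for n in('top','side'):
    z=np.load(n+'.npz'); P=pts(n,z['d']).reshape(-1,3)
    m=(P[:,0]>.625)&(P[:,0]<.635)&(abs(P[:,1]-.015)<.15)&(P[:,2]>.03)&(P[:,2]<.112)
    print(n,'skirt x(y)',np.polyfit(P[m,1]-.015,P[m,0],1))
    # channel heights along y
    m=(P[:,0]>.642)&(P[:,0]<.660)
    for y0 in np.arange(-.16,.20,.008):
        w=P[m&(abs(P[:,1]-y0)<.004)]; w=w[w[:,2]>.11]
        if len(w): print(round(y0,3),len(w),np.round(np.sort(w[:,2])*1000).astype(int)[:12])
E
```

```text
{'ee_pos': array([ 0.4371, -0.1866,  0.1544]), 'eef_rot': array([ 3.1415e+00, -2.0000e-04, -4.8100e-02]), 'force': array([ 0.2028, -0.5851, -0.347 ]), 'grip_width': np.float64(0.0418), 'grip_force': np.float64(0.0)}
top skirt x(y) [0.00437305 0.63188983]
-0.16 14 [147 148 149 149 149 150 150 150 151 151 151 151]
-0.152 18 [148 148 148 148 149 149 149 149 149 149 149 150]
-0.144 26 [136 136 136 137 137 138 138 138 139 142 143 148]
-0.136 19 [135 135 135 135 136 136 136 137 137 137 138 138]
-0.128 19 [136 136 136 137 138 138 138 138 138 138 139 139]
-0.12 18 [134 135 136 136 137 137 138 138 138 138 138 138]
-0.112 21 [134 135 135 136 136 136 137 137 137 137 138 138]
-0.104 16 [133 135 136 137 138 138 139 139 139 139 139 139]
-0.096 18 [134 135 136 137 137 137 137 138 138 138 138 138]
-0.088 17 [132 134 135 135 136 136 137 137 137 137 138 138]
-0.08 18 [133 134 135 136 136 137 138 138 138 138 139 139]
-0.072 16 [136 136 137 137 137 137 137 137 138 139 139 139]
-0.064 14 [135 137 137 137 138 138 139 139 139 140 140 141]
-0.056 16 [136 136 137 137 138 138 138 138 138 138 139 139]
-0.048 1
[... 2771 characters left out ...]
1 [125 127 128 138 144 145 146 147 148 149 150 151]
0.048 24 [127 128 129 131 132 132 135 135 137 139 140 140]
0.056 17 [149 154 157 158 159 159 159 161 161 162 162 162]
0.064 16 [147 151 154 161 161 163 163 163 164 164 165 165]
0.072 11 [152 153 159 164 164 164 165 166 166 168 168]
0.08 14 [150 159 160 161 161 164 165 166 167 167 168 168]
0.088 10 [153 157 162 162 162 163 165 166 166 167]
0.096 6 [151 152 156 161 164 164]
0.12 1 [150]
0.128 1 [152]
0.144 4 [125 127 130 133]
0.152 2 [128 129]
0.16 4 [129 149 150 154]
0.168 3 [127 129 129]
0.176 25 [127 128 131 132 134 134 136 140 141 141 141 143]
0.184 13 [133 134 141 142 147 149 150 151 152 153 156 156]
0.192 7 [149 152 153 153 153 155 155]
```

View pics/rail.png

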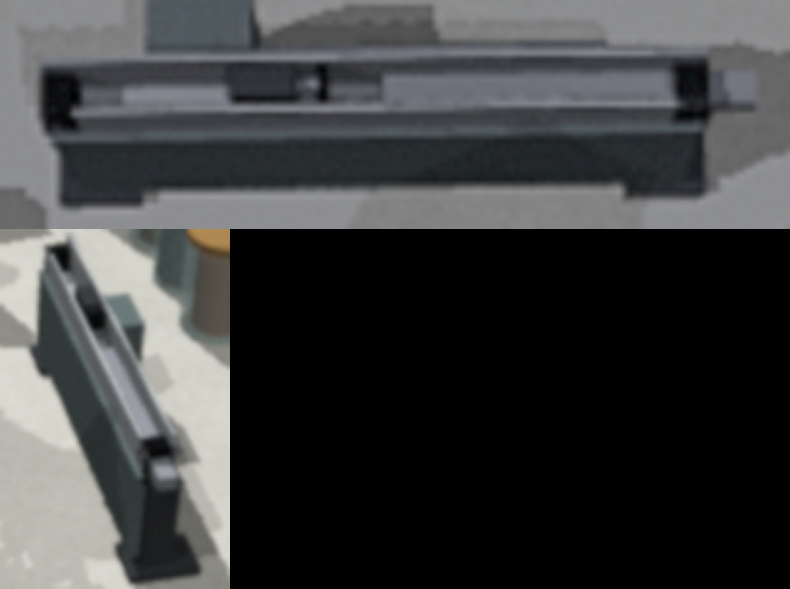

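The top crop shows the bed ending at crop x≈383 and the black stop plate at crop x≈322, so pocket and stop are visible. In world terms the pocket runs from y≈0.013, the stop face is at about 0.043, and the pocket middle is near 0.03. Now I'll finish closing.

Request:
{"name": "arm_command", "arguments": {"plan": [[[0,0,0,0,0,0,1],[0,0,0,0,0,0,1],[0,0,0,0,0,0,1],[0,0,0,0,0,0,1],[0,0,0,0,0,0,1],[0,0,0,0,0,0,1],[0,0,0,0,0,0,1]]], "squeeze": 40}}

```text
time_s: 3.3
ee_pos: [0.4369, -0.1866, 0.1542]
eef_rot: [-3.142, 0.0, -0.048]
force: [-0.3, 0.9, -0.3]
grip_width: 0.0238
grip_force: 39.9
```

Request:
{"name": "arm_command", "arguments": {"plan": [[[0,0,-0.01,0,0,0,1],[0,0,-0.03,0,0,0,1],[0,0,-0.06,0,0,0,1],[0,0,-0.095,0,0,0,1],[0,0,-0.1325,0,0,0,1],[0,0,-0.17,0,0,0,1],[0,0,-0.2,0,0,0,1],[0,0,-0.225,0,0,0,1],[0,0,-0.24,0,0,0,1],[0,0,-0.25,0,0,0,1],[0,0,-0.25,0,0,0,1],[0,0,-0.25,0,0,0,1]]]}}

```text
time_s: 4.5
ee_pos: [0.4369, -0.1866, 0.2538]
eef_rot: [-3.141, 0.001, -0.048]
force: [0.4, 0.0, -3.9]
grip_width: 0.0241
grip_force: 39.9
```

```bash
python3 - <<'E'
from h import *
o=ctrl.get_obs(); print({k:np.round(o[k],4) for k in('ee_pos','eef_rot','force','moment','grip_width','grip_force')})
p,d=grab('side'); P=pts('side',d).reshape(-1,3); e=o['ee_pos']
q=P[(P[:,0]>e[0]+.03)&(P[:,0]<e[0]+.09)&(abs(P[:,1]-e[1]+.004)<.04)&(P[:,2]>.15)&(P[:,2]<.25)]
q=q-e
for z0 in np.arange(-.1,-.01,.006):
    w=q[abs(q[:,2]-z0)<.003]
    if len(w): print(round(z0,3),len(w),np.round(w.min(0)*1000,1),np.round(w.max(0)*1000,1))
cv2.imwrite('pics/lift.png',cv2.resize(p[150:310,220:400],(720,640))[:600])
E
```

```text
{'ee_pos': array([ 0.4369, -0.1866,  0.2538]), 'eef_rot': array([-3.1413e+00,  7.0000e-04, -4.8200e-02]), 'force': array([ 0.4327,  0.0207, -3.9434]), 'moment': array([ 0.1069, -0.0376,  0.0074]), 'grip_width': np.float64(0.0241), 'grip_force': np.float64(39.879)}
-0.1 4 [  30.1  -32.2 -102.7] [ 30.9  15.6 -98.5]
-0.094 4 [ 30.1 -30.8 -95. ] [ 30.8  14.3 -91.4]
-0.088 4 [ 30.1   6.2 -88.5] [ 31.1  18.7 -85.6]
-0.082 4 [ 30.5 -29.5 -84.7] [ 31.   17.8 -80.7]
-0.076 2 [ 30.5  16.4 -77.6] [ 30.6  16.9 -74. ]
-0.07 3 [ 30.3   4.5 -72.8] [ 31.4  20.8 -67.6]
-0.064 8 [ 30.3 -29.  -65.9] [ 52.   17.8 -62. ]
-0.058 9 [ 30.  -29.2 -59.3] [ 51.1   3.7 -55.1]
-0.052 8 [ 49.3 -19.3 -53.3] [ 53.7   0.8 -49.7]
-0.046 7 [ 49.  -14.5 -48.7] [ 53.8   1.9 -45.3]
-0.04 6 [ 30.1 -28.1 -42.9] [ 53.2 -12.1 -37.8]
-0.034 9 [ 30.3 -29.5 -35.9] [ 53.5  15.8 -31. ]
-0.028 78 [ 30.2 -34.9 -31. ] [ 55.   28.1 -25. ]
-0.022 11 [ 30.2 -20.  -24.9] [ 49.9  13.3 -21.9]
```

The grip is plumb and the weight reads about 4 N. Next I move above the running bed.

To row units: 152.5 mm / 400 = 0.3813, 150 mm / 400 = 0.375, -0.044 rad / 1.0472 = -0.042.

Request:
{"name": "arm_command", "arguments": {"plan": [[[0.015,-0.0125,0,0,0,0,1],[0.045,-0.04,0,0,0,-0.0048,1],[0.085,-0.075,0,0,0,-0.0095,1],[0.135,-0.1175,0,0,0,-0.0143,1],[0.185,-0.1625,0,0,0,-0.0191,1],[0.235,-0.2075,0,0,0,-0.0248,1],[0.2825,-0.25,0,0,0,-0.0306,1],[0.325,-0.285,0,0,0,-0.0353,1],[0.355,-0.3125,0,0,0,-0.0392,1],[0.375,-0.33,0,0,0,-0.042,1],[0.3813,-0.3363,0,0,0,-0.042,1],[0.3813,-0.3363,0,0,0,-0.042,1]]]}}

```text
time_s: 5.75
ee_pos: [0.5958, -0.0595, 0.2539]
eef_rot: [-3.142, 0.0, -0.004]
force: [-0.7, 0.3, -4.3]
grip_width: 0.0239
grip_force: 39.9
```

```bash
python3 - <<'E'
from h import *
o=ctrl.get_obs(); print({k:np.round(o[k],4) for k in('time_s','ee_pos','eef_rot','force','moment')})
e=o['ee_pos']
p,d=grab('side'); cv2.imwrite('pics/over.png',cv2.resize(p[130:290,280:420],(525,600),interpolation=cv2.INTER_CUBIC))
P=pts('side',d).reshape(-1,3)
q=P[(abs(P[:,0]-.65)<.06)&(P[:,1]<.0)&(P[:,1]>-.15)]
l=q[(q[:,2]>.188)&(q[:,2]<.232)&(q[:,0]>.63)]; print('leg/bridge',len(l),np.round(l.min(0),4),np.round(l.max(0),4), np.round(np.median(l,0),4))
k=q[(q[:,2]>.06)&(q[:,2]<.115)]; print('skirt',np.round(np.median(k,0),4))
E
```

```text
{'time_s': np.float64(5.75), 'ee_pos': array([ 0.5958, -0.0595,  0.2539]), 'eef_rot': array([-3.1415e+00,  5.0000e-04, -4.0000e-03]), 'force': array([-0.7128,  0.3289, -4.335 ]), 'moment': array([-0.0035, -0.0025,  0.0063])}
leg/bridge 88 [ 0.63   -0.0762  0.1898] [ 0.6508 -0.0461  0.23  ] [ 0.6451 -0.0657  0.2244]
skirt [ 0.6322 -0.0936  0.1021]
```

View pics/over.png

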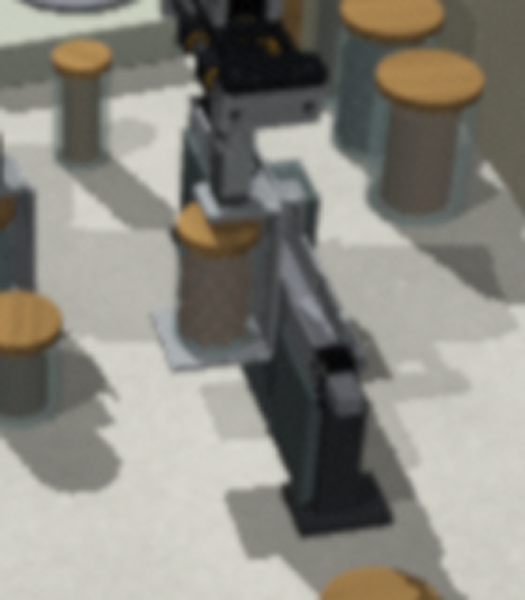

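The picture shows the carrier held upright with its hook bridge over the lip near crop (285,190), and the leg centre measures at rail x ≈ 8. I'll lower it.

To row units: 47 mm / 400 = 0.1175, 46.5 mm / 400 = 0.1163.

Request:
{"name": "arm_command", "arguments": {"plan": [[[0,0,0.0125,0,0,0,1],[0,0,0.035,0,0,0,1],[0,0,0.06,0,0,0,1],[0,0,0.0825,0,0,0,1],[0,0,0.1,0,0,0,1],[0,0,0.1075,0,0,0,1],[0,0,0.1125,0,0,0,1],[0,0,0.115,0,0,0,1],[0,0,0.1163,0,0,0,1],[0,0,0.1175,0,0,0,1],[0,0,0.1175,0,0,0,1]]]}}

```text
time_s: 6.9
ee_pos: [0.5958, -0.0596, 0.2074]
eef_rot: [3.142, -0.0, -0.004]
force: [0.6, 0.4, -4.7]
grip_width: 0.0237
grip_force: 39.9
```

To row units: 1.1 mm / 400 = 0.0028, 0.9 mm / 400 = 0.0023.

Request:
{"name": "arm_command", "arguments": {"plan": [[[0,0,0.0008,0,0,0,1],[0,0,0.0015,0,0,0,1],[0,0,0.0023,0,0,0,1],[0,0,0.0028,0,0,0,1],[0,0,0.0028,0,0,0,1]]]}}

```text
time_s: 7.4
ee_pos: [0.5958, -0.0597, 0.2061]
eef_rot: [3.142, 0.0, -0.004]
force: [0.3, -0.6, -3.5]
grip_width: 0.0237
grip_force: 39.9
```

No contact yet, with the tip about 1 mm above the bed. I'll slide left.

To row units: -75 mm / 400 = -0.1875, -74 mm / 400 = -0.185.

Request:
{"name": "arm_command", "arguments": {"plan": [[[0,-0.0075,0,0,0,0,1],[0,-0.0225,0,0,0,0,1],[0,-0.0425,0,0,0,0,1],[0,-0.0625,0,0,0,0,1],[0,-0.0825,0,0,0,0,1],[0,-0.1025,0,0,0,0,1],[0,-0.1225,0,0,0,0,1],[0,-0.1425,0,0,0,0,1],[0,-0.16,0,0,0,0,1],[0,-0.175,0,0,0,0,1],[0,-0.185,0,0,0,0,1],[0,-0.1875,0,0,0,0,1]]]}}

```text
time_s: 8.6
ee_pos: [0.5961, 0.0157, 0.2061]
eef_rot: [-3.142, 0.0, -0.004]
force: [0.4, -0.3, -4.8]
grip_width: 0.0241
grip_force: 39.9
```

To row units: -9 mm / 400 = -0.0225, -8 mm / 400 = -0.02.

Request:
{"name": "arm_command", "arguments": {"plan": [[[0,-0.0025,0,0,0,0,1],[0,-0.005,0,0,0,0,1],[0,-0.0075,0,0,0,0,1],[0,-0.01,0,0,0,0,1],[0,-0.0125,0,0,0,0,1],[0,-0.015,0,0,0,0,1],[0,-0.0175,0,0,0,0,1],[0,-0.02,0,0,0,0,1],[0,-0.0225,0,0,0,0,1],[0,-0.0225,0,0,0,0,1]]]}}

```text
time_s: 9.6
ee_pos: [0.5962, 0.0245, 0.2062]
eef_rot: [-3.142, -0.0, -0.004]
force: [-0.6, -0.3, -4.0]
grip_width: 0.0237
grip_force: 39.9
```

To row units: -3 mm / 400 = -0.0075, -2 mm / 400 = -0.005.

Request:
{"name": "arm_command", "arguments": {"plan": [[[0,-0.0025,0,0,0,0,1],[0,-0.005,0,0,0,0,1],[0,-0.0075,0,0,0,0,1],[0,-0.0075,0,0,0,0,1]]]}}

```text
time_s: 10.0
ee_pos: [0.5962, 0.0275, 0.2062]
eef_rot: [-3.142, -0.0, -0.004]
force: [-0.0, -0.9, -4.6]
grip_width: 0.0237
grip_force: 39.9
```

To row units: -1.5 mm / 400 = -0.0038, -0.7 mm / 400 = -0.0018.

Request:
{"name": "arm_command", "arguments": {"plan": [[[0,-0.0018,0,0,0,0,1],[0,-0.0038,0,0,0,0,1],[0,-0.0038,0,0,0,0,1]]]}}

```text
time_s: 10.3
ee_pos: [0.5962, 0.029, 0.2062]
eef_rot: [-3.142, -0.0, -0.004]
force: [0.1, -0.1, -4.7]
grip_width: 0.0236
grip_force: 39.9
```

Request:
{"name": "arm_command", "arguments": {"plan": [[[0,-0.0018,0,0,0,0,1],[0,-0.0038,0,0,0,0,1],[0,-0.0038,0,0,0,0,1]]]}}

```text
time_s: 10.6
ee_pos: [0.5962, 0.0304, 0.2062]
eef_rot: [3.142, -0.0, -0.004]
force: [-0.2, 0.0, -3.4]
grip_width: 0.0235
grip_force: 39.9
```

To row units: -1.5 mm / 400 = -0.0038, -0.7 mm / 400 = -0.0018.

Request:
{"name": "arm_command", "arguments": {"plan": [[[0,-0.0018,0,0,0,0,1],[0,-0.0038,0,0,0,0,1],[0,-0.0038,0,0,0,0,1]]]}}

```text
time_s: 10.9
ee_pos: [0.5962, 0.0317, 0.2062]
eef_rot: [3.141, 0.0, -0.004]
force: [0.3, -3.8, -3.8]
grip_width: 0.0236
grip_force: 39.9
```

To row units: -1 mm / 400 = -0.0025, -0.7 mm / 400 = -0.0018.

Request:
{"name": "arm_command", "arguments": {"plan": [[[0,-0.0018,0,0,0,0,1],[0,-0.0025,0,0,0,0,1],[0,-0.0025,0,0,0,0,1]]]}}

```text
time_s: 11.2
ee_pos: [0.5962, 0.0326, 0.2062]
eef_rot: [3.141, 0.0, -0.004]
force: [0.4, -5.0, -3.4]
grip_width: 0.024
grip_force: 39.9
```

It touches the stop at TCP y ≈ 0.031. I'll back off 2 mm so the leg is near the pocket centre, then go straight down.

To row units: 7 mm / 400 = 0.0175, 1.5 mm / 400 = 0.0038.

Request:
{"name": "arm_command", "arguments": {"plan": [[[0,0.0025,0,0,0,0,1],[0,0.005,0,0,0,0,1],[0,0.005,0.0038,0,0,0,1],[0,0.005,0.0075,0,0,0,1],[0,0.005,0.0113,0,0,0,1],[0,0.005,0.015,0,0,0,1],[0,0.005,0.0175,0,0,0,1],[0,0.005,0.0175,0,0,0,1]]]}}

```text
time_s: 12.0
ee_pos: [0.5961, 0.0309, 0.1989]
eef_rot: [-3.142, 0.0, -0.004]
force: [-0.9, -1.9, -5.3]
grip_width: 0.0238
grip_force: 39.9
```

To row units: 6 mm / 400 = 0.015, 5.5 mm / 400 = 0.0138.

Request:
{"name": "arm_command", "arguments": {"plan": [[[0,0,0.0038,0,0,0,1],[0,0,0.0075,0,0,0,1],[0,0,0.0113,0,0,0,1],[0,0,0.0138,0,0,0,1],[0,0,0.015,0,0,0,1],[0,0,0.015,0,0,0,1]]]}}

```text
time_s: 12.6
ee_pos: [0.5961, 0.0309, 0.193]
eef_rot: [-3.142, 0.0, -0.004]
force: [-0.5, -1.9, -5.3]
grip_width: 0.0236
grip_force: 39.9
```

To row units: 1.2 mm / 400 = 0.003, 0.8 mm / 400 = 0.002.

Request:
{"name": "arm_command", "arguments": {"plan": [[[0,0,0.001,0,0,0,1],[0,0,0.002,0,0,0,1],[0,0,0.003,0,0,0,1],[0,0,0.003,0,0,0,1]]]}}

```text
time_s: 13.0
ee_pos: [0.5962, 0.0309, 0.1919]
eef_rot: [-3.142, -0.0, -0.004]
force: [0.3, -1.3, -3.8]
grip_width: 0.0241
grip_force: 39.9
```

To row units: 0.6 mm / 400 = 0.0015, 0.3 mm / 400 = 0.0008.

Request:
{"name": "arm_command", "arguments": {"plan": [[[0,0,0.0008,0,0,0,1],[0,0,0.0015,0,0,0,1],[0,0,0.0015,0,0,0,1]]]}}

```text
time_s: 13.3
ee_pos: [0.5962, 0.0309, 0.1913]
eef_rot: [3.142, 0.0, -0.004]
force: [-0.4, -1.5, -3.1]
grip_width: 0.0235
grip_force: 39.9
```

To row units: 0.6 mm / 400 = 0.0015, 0.3 mm / 400 = 0.0008.

Request:
{"name": "arm_command", "arguments": {"plan": [[[0,0,0.0008,0,0,0,1],[0,0,0.0015,0,0,0,1],[0,0,0.0015,0,0,0,1]]]}}

```text
time_s: 13.6
ee_pos: [0.5962, 0.0308, 0.1911]
eef_rot: [3.142, -0.0, -0.004]
force: [-2.2, -1.2, 1.7]
grip_width: 0.0237
grip_force: 39.9
```

To row units: 0.5 mm / 400 = 0.0013, 0.3 mm / 400 = 0.0008.

Request:
{"name": "arm_command", "arguments": {"plan": [[[0,0,0.0008,0,0,0,1],[0,0,0.0013,0,0,0,1],[0,0,0.0013,0,0,0,1]]]}}

```text
time_s: 13.9
ee_pos: [0.5962, 0.0309, 0.191]
eef_rot: [3.142, -0.001, -0.004]
force: [-5.9, -1.5, 6.3]
grip_width: 0.024
grip_force: 39.9
```

The leg has reached the pocket floor: TCP z 0.191 means the tip is at 0.125. I'll unload, ease it toward the lip, and release.

To row units: -2.5 mm / 400 = -0.0063, -2 mm / 400 = -0.005.

Request:
{"name": "arm_command", "arguments": {"plan": [[[0,0,-0.0015,0,0,0,1],[-0.0025,0,-0.0015,0,0,0,1],[-0.005,0,-0.0015,0,0,0,1],[-0.0063,0,-0.0015,0,0,0,1],[-0.0063,0,-0.0015,0,0,0,1]]]}}

```text
time_s: 14.4
ee_pos: [0.5939, 0.0308, 0.191]
eef_rot: [-3.142, -0.001, -0.004]
force: [3.1, -1.6, 0.4]
grip_width: 0.0239
grip_force: 39.9
```

Request:
{"name": "arm_command", "arguments": {"plan": [[[0,0,0,0,0,0,1],[0,0,0,0,0,0,1]]], "squeeze": 5}}

```text
time_s: 14.6
ee_pos: [0.5933, 0.0309, 0.1905]
eef_rot: [-3.142, 0.001, -0.004]
force: [-1.2, -1.3, -2.3]
grip_width: 0.024
grip_force: 5.0
```

Request:
{"name": "arm_command", "arguments": {"plan": [[[0,0,0,0,0,0,0.4],[0,0,0,0,0,0,0.3],[0,0,0,0,0,0,0.1],[0,0,0,0,0,0,0],[0,0,0,0,0,0,0],[0,0,0,0,0,0,0]]]}}

```text
time_s: 15.2
ee_pos: [0.5937, 0.0309, 0.1909]
eef_rot: [-3.142, -0.0, -0.004]
force: [0.1, 0.6, 1.0]
grip_width: 0.0471
grip_force: 0.0
```

```bash
python3 - <<'E'
from h import *
o=ctrl.get_obs(); print({k:np.round(o[k],4) for k in('time_s','ee_pos','force','grip_width','grip_force')})
p,d=grab('side'); cv2.imwrite('pics/rel.png',cv2.resize(p[100:260,270:410],(525,600),interpolation=cv2.INTER_CUBIC))
E
```

```text
{'time_s': np.float64(15.2), 'ee_pos': array([0.5937, 0.0309, 0.1909]), 'force': array([0.1192, 0.5988, 0.985 ]), 'grip_width': np.float64(0.0471), 'grip_force': np.float64(0.0)}
```

View pics/rel.png

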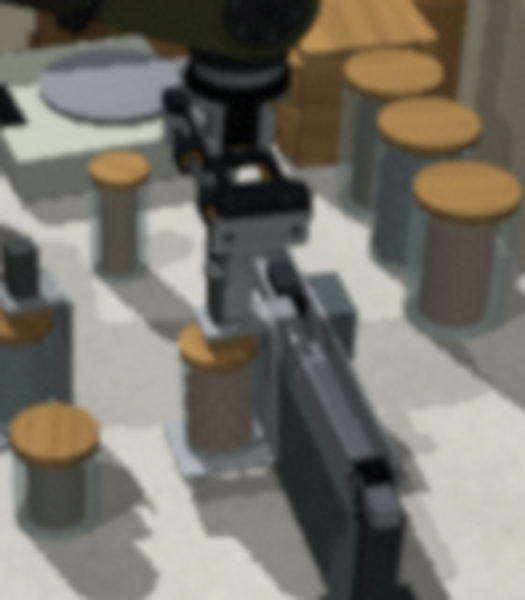

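The carrier hangs on the rail with its hook behind the lip at crop (270,310), and the fingers are open. I'll withdraw upward and check.

To row units: -100 mm / 400 = -0.25, -95 mm / 400 = -0.2375.

Request:
{"name": "arm_command", "arguments": {"plan": [[[0,0,0,0,0,0,-0.5],[0,0,0,0,0,0,-0.5],[0,0,0,0,0,0,-0.5],[0,0,-0.02,0,0,0,-0.5],[0,0,-0.055,0,0,0,-0.5],[0,0,-0.105,0,0,0,-0.5],[0,0,-0.16,0,0,0,-0.5],[0,0,-0.21,0,0,0,-0.5],[0,0,-0.2375,0,0,0,-0.5],[0,0,-0.25,0,0,0,-0.5],[0,0,-0.25,0,0,0,-0.5],[0,0,-0.25,0,0,0,-0.5]]]}}

```text
time_s: 16.45
ee_pos: [0.5935, 0.0309, 0.29]
eef_rot: [-3.142, 0.001, -0.004]
force: [-0.3, 0.7, 0.4]
grip_width: 0.0707
grip_force: 0.0
```

```bash
python3 - <<'E'
from h import *
o=ctrl.get_obs(); print({k:np.round(o[k],4) for k in('time_s','ee_pos','force','grip_width','grip_force')})
p,d=grab('side'); P=pts('side',d).reshape(-1,3)
q=P[(P[:,0]>.55)&(P[:,0]<.66)&(abs(P[:,1]-.028)<.045)]
h=q[(q[:,2]>.2)&(q[:,2]<.225)]; print('handle top',len(h),np.round(h.min(0),4),np.round(h.max(0),4))
b=q[(q[:,2]>.152)&(q[:,2]<.172)&(q[:,0]>.58)&(q[:,0]<.656)]
print('bridge z by x',[(round(x,3),round(float(np.median(b[abs(b[:,0]-x)<.004][:,2])),4)) for x in np.arange(.585,.656,.01) if (abs(b[:,0]-x)<.004).any()])
cv2.imwrite('pics/end.png',cv2.resize(p[100:260,270:410],(525,600),interpolation=cv2.INTER_CUBIC))
E
```

```text
{'time_s': np.float64(16.45), 'ee_pos': array([0.5935, 0.0309, 0.29  ]), 'force': array([-0.3213,  0.7127,  0.369 ]), 'grip_width': np.float64(0.0707), 'grip_force': np.float64(0.0)}
handle top 60 [0.5773 0.0131 0.2006] [0.6002 0.0448 0.2107]
bridge z by x [(np.float64(0.585), 0.1633), (np.float64(0.595), 0.1621), (np.float64(0.605), 0.1615), (np.float64(0.615), 0.1627), (np.float64(0.625), 0.1632), (np.float64(0.635), 0.1629), (np.float64(0.645), 0.1634), (np.float64(0.655), 0.1624)]
```

View pics/end.png

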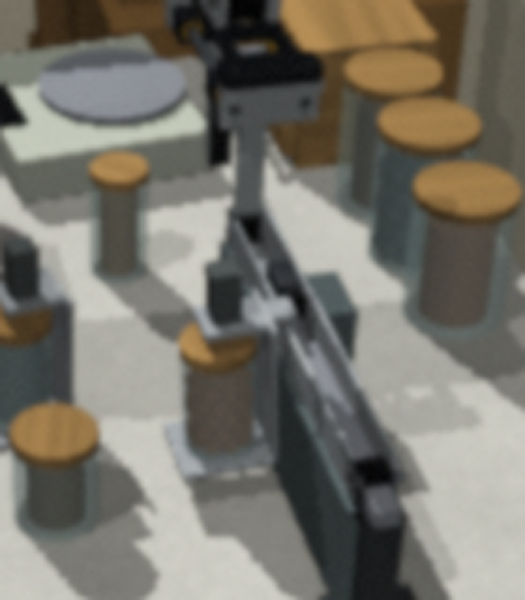

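The carrier hangs on the rail by the stop. Its bridge top is at z≈0.163, so the tip is at about 0.125, and the handle top at about 0.209 agrees. It is level and free of the gripper.

```bash
python3 -c "
from station import ctrl; print(ctrl.hand_in())"
```

```text
the job is handed in; nothing more can be done
None
```

The job is handed in: the carrier hangs released in the pocket at the stop with its hook tip at about rail z 125 mm, and the arm never touched the other items.

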